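# Load the bolt feeder and hold its spring gate open at the mark

### The job

Slide the three big bolts, standing upright on their heads as they are, in single file through the flared mouth into the lane between the two guide rails, so that all three stand wholly between the mouth and the shut gate. Then pull the spring-loaded gate out by its upright black handle until the thin fin on its arm stands level with the fin of the mark on the scale bar, and finish while holding it there: do not let go, the spring would shut it. Knock no bolt over and leave the loose things round about (nut, tin, carton, C-clamp) where they are.

Things in the scene. Friction and masses are not known exactly. Their poses are not given: they have to be found in the camera images.
- feeder: grey steel bolt feeder, fixed. Origin on the table at the lane's centre, z up. The lane runs along local y: 36 mm wide, 120 mm long, open above, the table its floor, between two rails 12 mm thick, 16 mm high. Mouth at y +60 mm, shut gate at y -60. The gate slides out to local -x (robot's side); its base plate, scale bar and guides, up to 30 mm high, lie at y -150 to -47, x -188 to -30 mm.
- lane_mouth (a point): centre of the lane at its mouth, on the table (local 0, +60 mm of the feeder). Beyond it two flares, 16 mm high, spread out as far as local y = +88 mm, about 80 mm wide over all.
- lane_end (a point): centre of the lane at the face of the shut gate, on the table (local 0, -60 mm of the feeder)
- gate (a joint): travel of the spring gate in m: 0 shut, grows as it is pulled out along the feeder's -x; end stop at 0.075. Spring force 3.3 N shut, rising by 1.1 N per 10 mm (about 9 N at the mark), plus slight friction; it shuts itself when let go.
- handle (a point): centre of the grip of the gate's upright black handle, 52 mm above the table; moves with the gate; at the feeder's local (-110, -64) mm when shut. The bar is 16 mm thick along the feeder's x, 30 mm wide along its y, its top 72 mm high and its sides free from 35 mm up. Nearest thing behind it over 25 mm high: a 30 mm high guide bridge, 42 mm away.
- gate_fin (a point): top outer corner (34 mm high) of the thin 3 mm upright fin at the end of the gate's steel arm; in line with the middle of the handle along the feeder's x; it moves with the gate. Axes as the feeder's.
- mark_fin (a point): top inner corner (34 mm high) of the same kind of thin 3 mm upright fin on the mark, a small dark steel saddle fixed on the scale bar, 44 to 60 mm out from the shut gate's fin. Axes as the feeder's: the gate is at the mark when the two fins have the same feeder-x; they pass each other with a gap of 1 mm.
- bolt0_mid (a point): big rusty steel bolt, one of three alike, standing upright on its head, loose, 0.16 to 0.26 kg. Hexagon head 28 mm across flats, 32 across corners, 12 mm high, on the table; round shank of 18 mm diameter above it to 87 mm. This point is on its axis, half-way up (43.5 mm above its underside).
- bolt1_mid (a point): big rusty steel bolt, one of three alike, standing upright on its head, loose, 0.16 to 0.26 kg. Hexagon head 28 mm across flats, 32 across corners, 12 mm high, on the table; round shank of 18 mm diameter above it to 87 mm. This point is on its axis, half-way up (43.5 mm above its underside).
- bolt2_mid (a point): big rusty steel bolt, one of three alike, standing upright on its head, loose, 0.16 to 0.26 kg. Hexagon head 28 mm across flats, 32 across corners, 12 mm high, on the table; round shank of 18 mm diameter above it to 87 mm. This point is on its axis, half-way up (43.5 mm above its underside).
- nut: big rusty hexagon nut lying flat, 38x40x22 mm, loose bystander; origin at the centre of its underside
- tin: round tin with a pale lid, 64 mm diameter, 47 mm high, loose bystander; origin at the centre of its underside
- carton: small carton, 90x66x35 mm, loose bystander; origin at the centre of its underside
- c_clamp: small green C-clamp lying flat, 137x77x16 mm, loose bystander; origin at the centre of its underside

How it is judged:
On the way:
1. all three bolts stand upright in the lane, with the gate still shut (y of bolt0_mid in the frame of feeder between -0.062 and 0.052 m and x of bolt0_mid in the frame of feeder between -0.014 and 0.014 m and angle between each of bolt0_mid, bolt1_mid, bolt2_mid's own z axis and vertical below 0.12 rad and height (world z) of each of bolt0_mid, bolt1_mid, bolt2_mid below 0.05 m and y of bolt1_mid in the frame of feeder between -0.062 and 0.052 m and x of bolt1_mid in the frame of feeder between -0.014 and 0.014 m and y of bolt2_mid in the frame of feeder between -0.062 and 0.052 m and x of bolt2_mid in the frame of feeder between -0.014 and 0.014 m and value of joint gate below 0.008 m), for 0.2 s.
At the end, for the whole second after the job is handed in: All three bolts stand upright (within 0.12 rad) in the lane, axes within 14 mm of its middle line, at most 2 mm past the gate face and 8 mm or more inside the mouth; the gate fin is at rest within 4 mm of the mark fin along the pull, and the fingers hold the gate (over 2 N) (y of bolt0_mid in the frame of feeder between -0.062 and 0.052 m and x of bolt0_mid in the frame of feeder between -0.014 and 0.014 m and angle between each of bolt0_mid, bolt1_mid, bolt2_mid's own z axis and vertical below 0.12 rad and height (world z) of each of bolt0_mid, bolt1_mid, bolt2_mid below 0.05 m and y of bolt1_mid in the frame of feeder between -0.062 and 0.052 m and x of bolt1_mid in the frame of feeder between -0.014 and 0.014 m and y of bolt2_mid in the frame of feeder between -0.062 and 0.052 m and x of bolt2_mid in the frame of feeder between -0.014 and 0.014 m and x of gate_fin in the frame of mark_fin between -0.004 and 0.004 m and velocity of joint gate between -0.01 and 0.01 m/s and contact force between gate and the fingers above 2 N); the arm keeps its last pose, push and grip.
It fails at once if a bolt is knocked over (angle between any of bolt0_mid, bolt1_mid, bolt2_mid's own z axis and vertical above 0.6 rad).
It fails at once if the big hexagon nut is moved by more than 20 mm (distance of nut from where it was at the start of the episode above 0.02 m).
It fails at once if the round tin is moved by more than 20 mm (distance of tin from where it was at the start of the episode above 0.02 m).
It fails at once if the carton is moved by more than 20 mm (distance of carton from where it was at the start of the episode above 0.02 m).
It fails at once if the small C-clamp is moved by more than 20 mm (distance of c_clamp from where it was at the start of the episode above 0.02 m).
It also fails if it takes over 72 s, if anything falls off the work surface, if the arm or the gripper's body presses on something with over 40 N, if the wrist force passes 120 N, or if a joint passes its speed limit or range.

### The arm

A 6-joint arm with a two-finger parallel gripper is mounted at the origin on a cart in front of the work surface, level with it; the furniture and walls round the work are solid. World frame = base frame: x ahead of the robot, y to its left, z up, the work surface at z = 0. Lengths are in m, angles in rad, forces in N, time in s.
With the tool pointing down it reaches from about 0.4 to 0.925 m from the base axis. Payload 12.5 kg.
Tool frame: the origin (TCP) lies between the finger pads; the fingertips stand 8 mm ahead of it and the grasp point (between the pads) lies 11 mm behind it (tcp_to_tips is the distance from the TCP to the fingertips, in m); z points along the fingers, y is the line along which they close (so a half turn about z gives the same grasp; the last joint's range is limited). The gripper opens to 95 mm and grips with 3 to 60 N. Pads are 20 mm wide; open, the fingers measure 119 mm over their backs; the gripper's body (75 mm by 180 mm) begins 59 mm behind the grasp point.
Start: joints at [-1.258, 0.491, 1.559, -0, 1.092, -0.106], TCP at [0.254, -0.571, 0.223] pointing down, gripper open.
Joint ranges: [-3.1, 3.1], [-0.84, 2.19], [0.05, 2.79], [-1.13, 4.28], [0.06, 2.93], [-2.69, 2.69]. Speed limits (rad/s): [2.22, 2.22, 2.79, 3.14, 3.14, 3.14].

### API

Orientations are given as a 3x3 rotation matrix whose columns are the frame's x, y, z axes.
In Python, from rig import get_state, camera, sign_off, find_in, landmark_of, tcp_to_tips gives the robot as it stands. The module is installed in compiled form; this text tells all that it offers.
- The arm moves only by the tool move_arm, never from a script. Its argument "steps" is a list of rows, each a list of 4 numbers: the shift along the world's x, y, z in mm, then the turn about the world's z in rad. A call has 1 to 20 rows; each row is the pose to reach, as a shift and turn from the pose commanded when the call began; what a row does not reach only later rows make up. A row lasts 1/8 s, in which the tool goes at most 62.5 mm and 10.7 degrees, less where a joint would pass 70% of its speed; a pose out of reach is approached as far as the arm can. A call with a gripper value outside its range is refused whole. "fingers" is the opening, from 0 (shut) to 1 (fully open), set as the call begins (left out, the last holds). The fingers move at their own pace and stop on an object; "newtons" is the grip in N (left out, the last holds). Time passes only in rows, so rows that repeat a pose let the fingers close. It gives the time, the measured TCP pose, the force, the opening and the grip force at its end, in the units of the state.
- get_state(): the state, without advancing time (a new reading comes with each control period).
- camera(name): name is "scene" or "top" or "wrist"; returns a dict with "image" (420x560x3 uint8, red, green, blue), "fovy" (degrees; the focal length in pixels is half the picture's height over the tangent of half this angle, whatever the lens; pixels are square), "cx", "cy" (the principal point, pixels), "pose" (4x4, takes a point from camera to world coordinates). Camera axes: x right, y down, z forward; pixel columns grow to the right and rows downward; lengths in m; the calibration is good to about 2 mm. A picture is of the moment at which its call begins. There is no depth.
- sign_off(): hands the job in; it is judged then, once.
Trained networks look in a picture, given as the dict that the camera call returned (one of the last four; its "shot" number tells which), for a name from the list of things; names that differ only in an ending like _2 or _b are one class to them, and where a whole thing is asked for, a point or a joint stands for the part that bears it (a point fixed in the world has none). Each returns a list of dicts, best first, with "p" (0 to 1); they miss things now and then, are a little off and sometimes report something else, mostly with a low value. They report only what shows in the picture. A call takes as long as a camera call.
- find_in(name, picture): "extent" ([centre column, centre row, width, height] in pixels, round what is visible of it).
- landmark_of(name, picture): "uv" ([column, row] in pixels: a listed point, or the origin of a listed thing).
The state is a dict: "time_s": time; "joints": joint angles; "joint_velocities": joint speeds; "effort": joint torques, N m; "tcp_pos": TCP position; "orientation": TCP orientation; "contact_force": force on the tool from outside, world axes, zero at the start; "moment": the same for the moment, N m; "width": finger opening in m; "grip_force": force on a finger pad.
Only numpy, scipy, OpenCV 4.12 (cv2) and the standard library are available. Lean on these libraries where they do the work, as an engineer would, in place of code of your own. Each camera call takes 0.05 s, during which the arm holds its last target. There are 200 camera calls.

## Working session

There is one attempt and no reset: what is moved stays moved. The work goes in short steps, Python scripts to look and compute and a tool call to move; the robot and the scene stay as the last step left them, time stands still between calls to the robot, and variables do not carry over. Pictures are saved under pics/ and viewed, at most 10 in all, crops included, and the job is handed in when it is done.

Besides the shell and the picture viewer there is one more tool, called after "Call:" by a JSON object that holds its "fn" and its "kwargs". move_arm: Moves the arm, as the interface text tells. Its arguments: {"type":"object","properties":{"steps":{"type":"array"},"fingers":{"type":"number"},"newtons":{"type":"number"}},"required":["steps"]}

```bash
mkdir -p pics; cat > h.py <<'E'
import numpy as np, cv2
from rig import *
def ray(p,uv):
    f=p["image"].shape[0]/2/np.tan(np.radians(p["fovy"])/2)
    T=np.array(p["pose"]); d=T[:3,:3]@np.array([(uv[0]-p["cx"])/f,(uv[1]-p["cy"])/f,1]); return T[:3,3],d/np.linalg.norm(d)
def atz(p,uv,z):
    o,d=ray(p,uv); return o+d*(z-o[2])/d[2]
def tri(rs):
    A=sum(np.eye(3)-np.outer(d,d) for o,d in rs); b=sum((np.eye(3)-np.outer(d,d))@o for o,d in rs); return np.linalg.solve(A,b)
def proj(p,X):
    f=p["image"].shape[0]/2/np.tan(np.radians(p["fovy"])/2)
    T=np.array(p["pose"]); c=T[:3,:3].T@(np.array(X)-T[:3,3]); return np.array([c[0]/c[2]*f+p["cx"],c[1]/c[2]*f+p["cy"]])
def save(p,n): cv2.imwrite("pics/"+n,p["image"][:,:,::-1])
E
cat > a.py <<'E'
from h import *
Z=dict(feeder=0,lane_mouth=0,lane_end=0,handle=.052,gate_fin=.034,mark_fin=.034,bolt0_mid=.0435,nut=0,tin=0,carton=0,c_clamp=0)
s=get_state();print(s["tcp_pos"],s["time_s"],s["width"],tcp_to_tips)
for c in("scene","top","wrist"):
    p=camera(c);save(p,c+"0.png");print(c,np.round(p["pose"],3).tolist(),p["fovy"])
    for n,z in Z.items():
        for r in landmark_of(n,p)[:4]:
            if r["p"]>.2: print(n,round(r["p"],2),np.round(r["uv"],1),np.round(atz(p,r["uv"],z),4))
E
python3 a.py; python3 -c "
import cv2,numpy as np
cv2.imwrite('pics/both.png',np.vstack([cv2.imread('pics/scene0.png'),cv2.imread('pics/top0.png')])[:, :])
a=cv2.imread('pics/scene0.png');b=cv2.imread('pics/top0.png')
"
```

```text
[ 0.25412151 -0.57073723  0.22205378] 0.0 0.09535516212272739 0.008
scene [[-0.726, -0.383, 0.572, -0.241], [-0.688, 0.403, -0.604, 0.6], [0.001, -0.831, -0.556, 0.801], [0.0, 0.0, 0.0, 1.0]] 45.37263282509602
feeder 0.85 [264.8 223.7] [ 0.5703 -0.2157  0.    ]
lane_mouth 0.81 [245.9 229.4] [ 0.5887 -0.1604  0.    ]
lane_mouth 0.5 [183.6 244.5] [ 6.581e-01 -2.000e-04  0.000e+00]
lane_end 0.97 [277.2 213.1] [ 0.5818 -0.2785  0.    ]
bolt0_mid 0.57 [229. 242.] [ 0.535  -0.0523  0.0435]
carton 0.86 [372.4 200.2] [ 0.423  -0.5257  0.    ]
top [[0.044, -0.977, 0.208, 0.192], [-0.999, -0.043, 0.008, -0.22], [0.001, -0.209, -0.978, 1.594], [0.0, 0.0, 0.0, 1.0]] 42.342417122427634
feeder 0.64 [291.9 193.4] [ 0.5955 -0.2345  0.    ]
lane_mouth 0.7 [269.6 189.7] [ 0.604  -0.1664  0.    ]
lane_mouth 0.55 [265.3 222.1] [ 0.5034 -0.1584  0.    ]
lane_mouth 0.52 [324.2 255.4] [ 0.4108 -0.3375  0.    ]
lane_mouth 0.23 [375.5 182.7] [ 0.6402 -0.4873  0.    ]
lane_end 0.97 [309.2 200.2] [ 0.5766 -0.2875  0.    ]
handle 0.7 [301.  228.3] [ 0.4795 -0.2644  0.052 ]
gate_fin 0.66 [324.8 234. ] [ 0.469 -0.335  0.034]
mark_fin 0.49 [325.9 252.7] [ 0.4142 -0.3397  0.034 ]
bolt0_mid 0.51 [233.3 204.4] [ 0.5436 -0.0636  0.0435]
nut 0.66 [264.4 225.9] [ 0.4917 -0.1563  0.    ]
nut 0.5 [327.4 253.5] [ 0.4169 -0.3468  0.    ]
tin 0.9 [377.  184.1] [ 0.636  -0.4919  0.    ]
carton 0.58 [388.7 256.9] [ 0.4147 -0.5281  0.    ]
c_clamp 0.78 [174.  208.8] [0.532  0.1184 0.    ]
wrist [[0.406, -0.873, -0.27, 0.332], [-0.914, -0.388, -0.119, -0.536], [-0.001, 0.295, -0.956, 0.385], [0.0, 0.0, 0.0, 1.0]] 59.98336297284768
```

View pics/scene0.png

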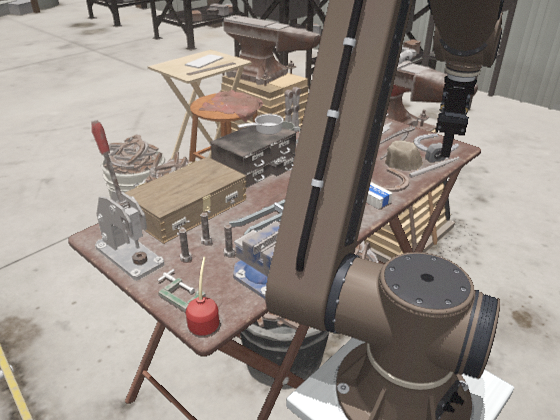

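View pics/top0.png

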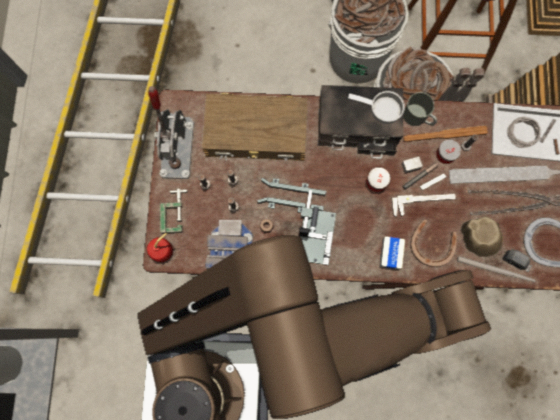

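The scene camera shows three bolts standing at about (184,240), (206,228) and (229,238), with the feeder hidden behind the arm. The top camera shows the bolts at about (205,183), (232,179) and (233,207). It also shows the mouth flares near (262,190), the gate at about (310,210), the nut at (266,226), the C-clamp at (172,210), the tin at (378,178) and the carton at (393,252). I'll move the wrist camera above the bolts and the mouth.

Call:
{"fn": "move_arm", "kwargs": {"steps": [[0,30,60,0],[60,80,120,0],[120,140,150,0],[180,200,150,0],[220,260,150,0],[240,320,150,0],[250,380,150,0],[260,420,150,0],[260,420,150,0],[260,420,150,0],[260,420,150,0]]}}

```text
time_s: 3.18
tcp_pos: [0.5141, -0.1511, 0.3727]
orientation: [[0.913, 0.407, -0.0], [0.407, -0.913, -0.0], [-0.0, 0.0, -1.0]]
contact_force: [-0.6, 0.1, 0.7]
width: 0.095
grip_force: 0.0
```

```bash
cat > b.py <<'E'
from h import *
import sys
Z=dict(feeder=0,lane_mouth=0,lane_end=0,handle=.052,gate_fin=.034,mark_fin=.034,bolt0_mid=.0435,nut=0,tin=0,carton=0,c_clamp=0)
s=get_state();print(np.round(s["tcp_pos"],4),s["time_s"],np.round(s["orientation"],3).tolist(),np.round(s["joints"],2))
for c in sys.argv[2:]:
    p=camera(c);save(p,c+sys.argv[1]+".png");print(c,np.round(p["pose"],3).tolist())
    for n,z in Z.items():
        for r in landmark_of(n,p)[:4]:
            if r["p"]>.25: print(n,round(r["p"],2),np.round(r["uv"],1),np.round(atz(p,r["uv"],z),4))
E
python3 b.py 1 wrist top scene
```

```text
[ 0.5141 -0.1511  0.3727] 3.175 [[0.913, 0.407, -0.0], [0.407, -0.913, -0.0], [-0.0, 0.0, -1.0]] [-0.41  0.24  1.55 -0.    1.35  0.74]
wrist [[0.407, -0.873, -0.27, 0.592], [-0.914, -0.389, -0.12, -0.116], [-0.0, 0.295, -0.956, 0.535], [0.0, 0.0, 0.0, 1.0]]
feeder 0.58 [345.5 128.2] [ 0.5855 -0.2232  0.    ]
lane_mouth 0.86 [308.4 102.9] [ 0.5955 -0.1592  0.    ]
lane_end 0.93 [379.8 143.4] [ 0.5864 -0.2789  0.    ]
handle 0.66 [345.7 220.7] [ 0.4721 -0.2714  0.052 ]
handle 0.37 [522.2 166.8] [ 0.6372 -0.4531  0.052 ]
gate_fin 0.62 [379.7 240.2] [ 0.4608 -0.3372  0.034 ]
mark_fin 0.51 [363.3 262.7] [ 0.4183 -0.3322  0.034 ]
bolt0_mid 0.82 [226.4 104.3] [ 0.5502 -0.0589  0.0435]
bolt0_mid 0.54 [97.2 62.5] [0.5312 0.1086 0.0435]
bolt0_mid 0.28 [521.9 167.8] [ 0.6367 -0.4595  0.0435]
nut 0.6 [274.6 168.8] [ 0.4893 -0.1537  0.    ]
tin 0.78 [520.7 167. ] [ 0.641  -0.4875  0.    ]
carton 0.84 [464.6 294.7] [ 0.4233 -0.5284  0.    ]
c_clamp 0.61 [98.5 60. ] [0.5297 0.1278 0.    ]
c_clamp 0.3 [345.8 223.5] [ 0.4552 -0.2903  0.    ]
top [[0.044, -0.977, 0.208, 0.192], [-0.999, -0.043, 0.008,
[... 629 characters left out ...]
    ]
tin 0.9 [374.8 178.2] [ 0.6543 -0.4851  0.    ]
carton 0.58 [390.9 253.9] [ 0.424  -0.5346  0.    ]
c_clamp 0.61 [265.2 225.4] [ 0.4933 -0.1586  0.    ]
c_clamp 0.59 [173.3 211.6] [0.5233 0.1197 0.    ]
scene [[-0.726, -0.383, 0.572, -0.241], [-0.688, 0.403, -0.604, 0.6], [0.001, -0.831, -0.556, 0.801], [0.0, 0.0, 0.0, 1.0]]
feeder 0.74 [262.  223.5] [ 0.5766 -0.211   0.    ]
lane_mouth 0.54 [246.8 229.4] [ 0.5869 -0.1621  0.    ]
lane_end 0.56 [175.9 292.5] [0.5241 0.1268 0.    ]
bolt0_mid 0.74 [229.6 238.6] [ 0.5446 -0.0629  0.0435]
bolt0_mid 0.74 [183.1 244.9] [0.6088 0.0344 0.0435]
carton 0.96 [373.  199.9] [ 0.4226 -0.5283  0.    ]
c_clamp 0.78 [174.2 291. ] [0.5311 0.1264 0.    ]
```

View pics/wrist1.png

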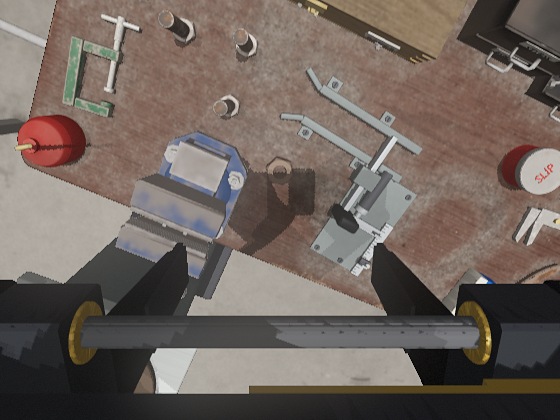

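The wrist view shows the three bolts at about (177,27), (245,42) and (227,105). The lane runs from its mouth at (308,103) to the gate at (380,143), the black handle is at (346,215), and the blue vise is at (195,185). I'll turn the tool square to the lane and look at the feeder from closer.

Call:
{"fn": "move_arm", "kwargs": {"steps": [[10,-20,-40,0.18],[20,-40,-80,0.36],[25,-60,-110,0.54],[30,-70,-120,0.72],[30,-70,-120,0.9],[30,-70,-120,1.07],[30,-70,-120,1.07],[30,-70,-120,1.07]]}}

```text
time_s: 5.98
tcp_pos: [0.5442, -0.221, 0.2527]
orientation: [[0.086, 0.996, 0.0], [0.996, -0.086, -0.0], [-0.0, 0.0, -1.0]]
contact_force: [0.7, 1.2, 1.2]
width: 0.0956
grip_force: 0.0
```

```bash
python3 b.py 2 wrist
```

```text
[ 0.5442 -0.221   0.2527] 5.975 [[0.086, 0.996, 0.0], [0.996, -0.086, -0.0], [-0.0, 0.0, -1.0]] [-0.5   0.41  1.62  0.    1.12 -0.41]
wrist [[0.996, -0.083, -0.025, 0.552], [-0.086, -0.952, -0.294, -0.137], [0.001, 0.295, -0.956, 0.415], [0.0, 0.0, 0.0, 1.0]]
lane_end 0.68 [312.7 213.7] [ 0.5801 -0.2787  0.    ]
handle 0.58 [217.1 231.8] [ 0.4737 -0.2725  0.052 ]
handle 0.48 [223.8 117.8] [ 0.4964 -0.1554  0.052 ]
gate_fin 0.82 [218.9 280. ] [ 0.4636 -0.3393  0.034 ]
mark_fin 0.42 [208.9 391.4] [ 0.4288 -0.4988  0.034 ]
bolt0_mid 0.65 [266.3   2.1] [ 0.5471 -0.0572  0.0435]
nut 0.66 [226.  119.5] [ 0.4906 -0.1601  0.    ]
tin 0.91 [370.5 354.3] [ 0.6468 -0.4879  0.    ]
carton 0.93 [210.7 389.1] [ 0.4209 -0.5273  0.    ]
```

View pics/wrist2.png

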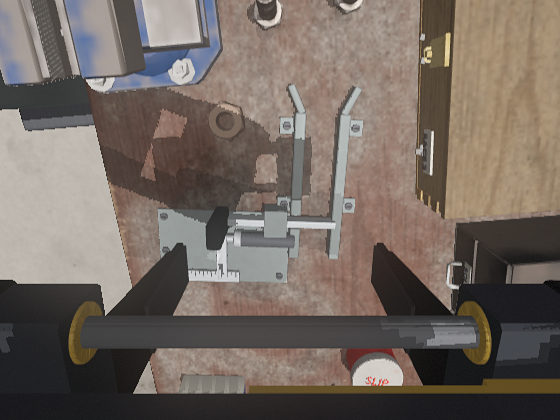

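The lane is clear here. The left rail runs from (298,112) to about (292,255) and the right rail from (345,112) to (335,258). The nut is at (226,120), the handle at (217,228), and the box wall is at column 420 or more. I'll enlarge the lane to measure its rail edges.

```bash
python3 - <<'E'
import cv2
a=cv2.imread('pics/wrist2.png')[80:290,150:380]
cv2.imwrite('pics/c2.png',cv2.resize(a,None,fx=2.8,fy=2.8,interpolation=cv2.INTER_CUBIC))
g=cv2.cvtColor(cv2.imread('pics/wrist2.png'),cv2.COLOR_BGR2GRAY)
for r in(125,145,165,185): print(r,g[r,284:356].tolist())
E
```

```text
125 [125, 114, 116, 115, 117, 115, 123, 180, 196, 111, 65, 153, 185, 186, 186, 189, 189, 190, 192, 195, 188, 140, 138, 142, 144, 148, 147, 147, 146, 144, 142, 143, 146, 151, 158, 154, 150, 145, 141, 140, 143, 143, 141, 137, 138, 139, 137, 132, 131, 137, 144, 90, 85, 78, 75, 92, 159, 192, 185, 185, 185, 184, 184, 183, 186, 164, 164, 198, 185, 81, 121, 125]
145 [89, 89, 90, 91, 92, 95, 98, 94, 74, 69, 109, 119, 119, 120, 119, 119, 118, 118, 119, 115, 95, 92, 94, 98, 101, 102, 100, 97, 151, 147, 146, 145, 139, 135, 142, 152, 149, 144, 148, 154, 154, 149, 146, 144, 144, 140, 137, 141, 144, 151, 97, 80, 74, 73, 149, 185, 185, 185, 184, 183, 183, 183, 184, 176, 129, 149, 145, 148, 156, 160, 154, 152]
165 [98, 104, 98, 93, 92, 92, 93, 94, 69, 108, 119, 119, 119, 120, 119, 119, 119, 119, 113, 89, 91, 88, 89, 91, 92, 92, 87, 134, 130, 129, 133, 145, 153, 143, 133, 139, 143, 151, 158, 153, 143, 140, 143, 145, 145, 144, 145, 149, 94, 79, 76, 72, 129, 167, 186, 183, 181, 182, 182, 182, 182, 181, 135, 151, 149, 145, 134, 125, 127, 128, 127, 127]
185 [86, 85, 84, 85, 86, 88, 91, 72, 104, 116, 117, 116, 116, 116, 117, 118, 119, 112, 85, 96, 94, 95, 96, 98, 98, 96, 93, 145, 142, 141, 146, 150, 148, 145, 142, 140, 140, 141, 141, 138, 138, 137, 135, 129, 127, 132, 141, 87, 75, 75, 88, 157, 187, 182, 182, 181, 181, 181, 182, 183, 155, 134, 144, 154, 150, 146, 143, 138, 136, 138, 139, 132]
```

View pics/c2.png

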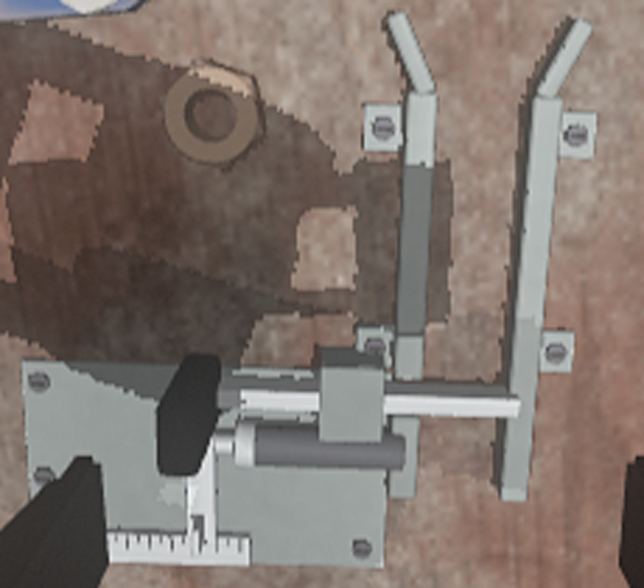

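```bash
cat > c.py <<'E'
from h import *
p=camera("wrist")
P=lambda u,v,z=.016: np.round(atz(p,(u,v),z)[:2]*1000,1)
rows=(125,145,165,185);L=(304.7,303.8,302.6,301.7);R=(339.6,338,336.3,335)
for r,l,q in zip(rows,L,R): print(r,P(l,r),P(q,r),(P(l,r)+P(q,r))/2, np.linalg.norm(P(l,r)-P(q,r)))
C=np.array([(P(l,r)+P(q,r))/2 for r,l,q in zip(rows,L,R)])
k=np.polyfit(C[:,1],C[:,0],1);print("x=k*y+b",k)
print("mouth ends",P(300.5,114),P(345.5,114.5),"far",P(293.5,257),P(333,257))
print("box edge z0.08",P(420,100,.08),P(455,250,.1))
print("vise corner",P(220,60,.02),P(145,75,.09))
for n in("bolt0_mid","handle","gate_fin"):
  for r in find_in(n,p)[:4]: print(n,r)
E
python3 c.py
```

```text
125 [ 576.2 -172.1] [ 613.6 -175.2] [ 594.9  -173.65] 37.528256021296784
145 [ 573.9 -193.4] [ 611.1 -196.5] [ 592.5  -194.95] 37.32894319425616
165 [ 571.2 -215.3] [ 608.5 -218.4] [ 589.85 -216.85] 37.42859869137497
185 [ 568.7 -238. ] [ 606.2 -241.2] [ 587.45 -239.6 ] 37.636285682835386
x=k*y+b [1.13738147e-01 6.14634915e+02]
mouth ends [ 572.5 -160.3] [ 620.3 -164.8] far [ 553.1 -326. ] [ 600.4 -329.9]
box edge z0.08 [ 675.3 -153.3] [ 704.9 -291.6]
vise corner [ 494.7 -100.3] [ 440.3 -113.3]
bolt0_mid {'extent': [268.7, 14.3, 27.8, 28.6], 'p': 0.91}
handle {'extent': [269.9, 243.2, 129.8, 68.1], 'p': 0.68}
gate_fin {'extent': [270.6, 242.6, 132.3, 66.3], 'p': 0.88}
```

Call:
{"fn": "move_arm", "kwargs": {"steps": [[10,60,0,-0.027],[20,120,0,-0.027],[20,140,0,-0.027],[20,140,0,-0.027]]}}

```text
time_s: 7.28
tcp_pos: [0.5642, -0.0801, 0.2528]
orientation: [[0.107, 0.994, 0.0], [0.994, -0.107, -0.0], [-0.0, 0.0, -1.0]]
contact_force: [0.4, -1.0, -0.7]
width: 0.0952
grip_force: 0.0
```

```bash
python3 - <<'E'
from h import *
p=camera("wrist");save(p,"wrist3.png");s=camera("scene")
print(get_state()["tcp_pos"],np.array(p["pose"])[:3,3])
for q in(p,s):
    for r in landmark_of("bolt0_mid",q)[:5]: print(round(r["p"],2),np.round(r["uv"],1),np.round(atz(q,r["uv"],.0435),4))
    for r in find_in("bolt0_mid",q)[:5]: print("ext",round(r["p"],2),np.round(r["extent"],1))
E
```

```text
[ 0.56420864 -0.08182788  0.25269803] [0.57372737 0.00378883 0.41496247]
0.73 [261.2 158.4] [ 0.5484 -0.0583  0.0435]
0.73 [311.4 279.8] [ 0.5883 -0.2029  0.0435]
ext 0.79 [262.2 158.7  27.1  35.5]
0.59 [227.5 240.8] [ 0.5415 -0.0531  0.0435]
ext 0.69 [228.1 241.4  12.4  29.9]
```

View pics/wrist3.png

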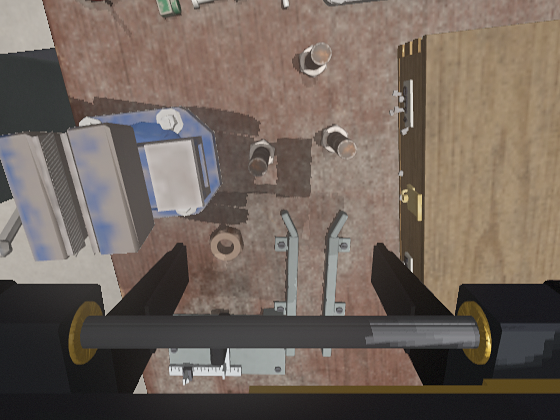

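```bash
python3 - <<'E'
from h import *
p=camera("wrist")
for n,h,t,m in(("C",(263,150),(258.5,168),(261,158)),("B",(333,135.5),(346.5,149),(339,142)),("A",(312.5,69),(320.5,49),(316,60))):
    print(n,np.round(atz(p,h,.008),4),np.round(atz(p,t,.087),4),np.round(atz(p,m,.0435),4))
# vise corner from two poses (pose rebuilt for wrist2)
q=dict(p);T=np.array([[0.996,-0.083,-0.025,0.552],[-0.086,-0.952,-0.294,-0.137],[0.001,0.295,-0.956,0.415],[0,0,0,1]]);q["pose"]=T
print("vise",np.round(tri([ray(p,(152,246)),ray(q,(144,76))]),3),"shoe",np.round(tri([ray(p,(206,207)),ray(q,(207,47))]),3))
print("box", np.round(atz(p,(400,140),0),3),np.round(atz(p,(425,140),.08),3))
print("mark",np.round(atz(p,(187,372),.034),3))
E
```

```text
C [ 0.5492 -0.057   0.008 ] [ 0.5479 -0.0614  0.087 ] [ 0.5483 -0.0598  0.0435]
B [ 0.628  -0.0497  0.008 ] [ 0.6288 -0.053   0.087 ] [ 0.6289 -0.0524  0.0435]
A [0.6113 0.0216 0.008 ] [0.612  0.0326 0.087 ] [0.6121 0.0275 0.0435]
vise [ 0.448 -0.115  0.115] shoe [ 0.493 -0.095  0.081]
box [ 0.704 -0.064  0.   ] [ 0.702 -0.054  0.08 ]
mark [ 0.419 -0.323  0.034]
```

The bolts stand at C (548,-59), B (629,-52) and A (612,27) mm, with tops consistent with the 87 mm height. The vise jaw is 115 mm high and its edge is at x 0.448. I'll take bolt C first with a medium opening.

Call:
{"fn": "move_arm", "kwargs": {"steps": [[-16,22,-50,0],[-16,22,-100,0],[-16,22,-150,0],[-16,22,-190,0],[-16,22,-208,0],[-16,22,-208,0]], "fingers": 0.5}}

```text
time_s: 8.38
tcp_pos: [0.5476, -0.0593, 0.0435]
orientation: [[0.109, 0.994, -0.002], [0.994, -0.109, 0.001], [0.0, -0.002, -1.0]]
contact_force: [-0.1, 0.2, -0.2]
width: 0.0483
grip_force: 0.0
```

Call:
{"fn": "move_arm", "kwargs": {"steps": [[0,0,0,0],[0,0,0,0],[0,0,0,0],[0,0,0,0],[0,0,0,0]], "fingers": 0, "newtons": 25}}

```text
time_s: 9.0
tcp_pos: [0.5483, -0.059, 0.0452]
orientation: [[0.109, 0.994, 0.001], [0.994, -0.109, -0.0], [-0.0, 0.001, -1.0]]
contact_force: [-1.2, -0.1, 6.9]
width: 0.0177
grip_force: 25.0
```

Call:
{"fn": "move_arm", "kwargs": {"steps": [[15,-17,0,0],[32,-36,0,0],[48,-52,0,0],[53,-62,0,0],[51,-78,0,0],[49.5,-94,0,0],[48,-108,0,0],[46,-123,0,0],[46,-123,0,0]]}}

```text
time_s: 10.12
tcp_pos: [0.5943, -0.1829, 0.045]
orientation: [[0.109, 0.994, 0.001], [0.994, -0.109, -0.001], [-0.001, 0.001, -1.0]]
contact_force: [-1.3, -4.0, 4.5]
width: 0.0176
grip_force: 25.0
```

```bash
python3 - <<'E'
from h import *
p=camera("wrist");cv2.imwrite("pics/w4.png",cv2.resize(p["image"][60:360,130:430,::-1],None,fx=2,fy=2,interpolation=cv2.INTER_CUBIC))
E
```

```text
(no output)
```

View pics/w4.png

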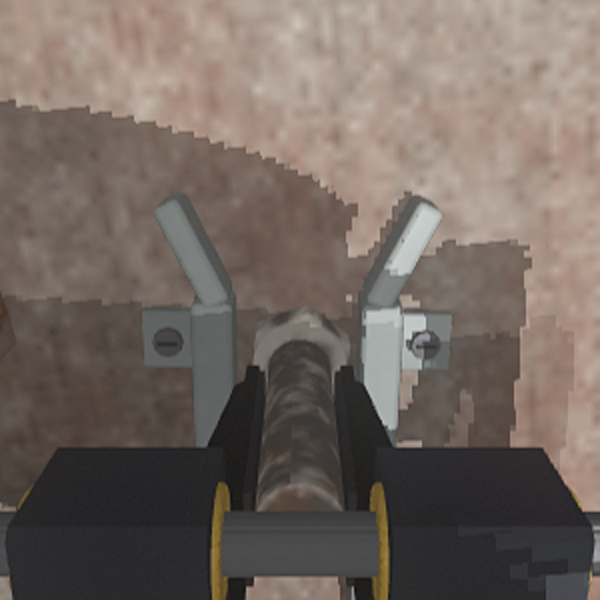

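The bolt is upright in the mouth, its head at (302,335) between the rail edges at columns 235 and 360. I'll go on to the gate end.

Call:
{"fn": "move_arm", "kwargs": {"steps": [[-2,-17,0,0],[-4,-34,0,0],[-6,-51,0,0],[-7.5,-66,0,0],[-9,-78,0,0],[-9,-80,0,0],[-9,-80,0,0]]}}

```text
time_s: 11.05
tcp_pos: [0.5854, -0.261, 0.0451]
orientation: [[0.109, 0.994, 0.0], [0.994, -0.109, 0.001], [0.001, 0.0, -1.0]]
contact_force: [0.1, 3.6, 7.5]
width: 0.0178
grip_force: 25.0
```

Call:
{"fn": "move_arm", "kwargs": {"steps": [[0,0,0,0],[0,0,0,0],[0,0,0,0],[0,0,40,0],[0,0,85,0],[10,50,85,0],[22,105,85,0],[34,160,85,0],[44,210,85,0],[44,210,85,0],[44,210,40,0],[44,210,0,0],[44,210,0,0]], "fingers": 0.5}}

```text
time_s: 12.68
tcp_pos: [0.6277, -0.0525, 0.0423]
orientation: [[0.11, 0.994, -0.005], [0.994, -0.11, 0.001], [0.0, -0.005, -1.0]]
contact_force: [-0.2, 0.9, 0.1]
width: 0.0478
grip_force: 0.0
```

Call:
{"fn": "move_arm", "kwargs": {"steps": [[0,0,0,0],[0,0,0,0],[0,0,0,0],[0,0,0,0],[0,0,0,0]], "fingers": 0}}

```text
time_s: 13.3
tcp_pos: [0.6295, -0.0521, 0.0456]
orientation: [[0.109, 0.994, 0.001], [0.994, -0.109, -0.0], [-0.0, 0.001, -1.0]]
contact_force: [-1.2, -0.5, 6.9]
width: 0.0176
grip_force: 25.0
```

Call:
{"fn": "move_arm", "kwargs": {"steps": [[-9,-18,0,0],[-18,-38,0,0],[-26,-56,0,0],[-29,-70,0,0],[-30.5,-85,0,0],[-32,-100,0,0],[-33.5,-115,0,0],[-35.5,-132,0,0],[-37.5,-149,0,0],[-39,-165,0,0],[-40,-172,0,0],[-40,-172,0,0]]}}

```text
time_s: 14.8
tcp_pos: [0.5896, -0.2244, 0.0456]
orientation: [[0.109, 0.994, 0.002], [0.994, -0.109, -0.0], [-0.0, 0.002, -1.0]]
contact_force: [-0.5, 0.1, 6.1]
width: 0.0177
grip_force: 25.0
```

Call:
{"fn": "move_arm", "kwargs": {"steps": [[0,0,0,0],[0,0,0,0],[0,0,0,0],[0,0,40,0],[0,0,85,0],[5,50,85,0],[10,105,85,0],[15,160,85,0],[20,215,85,0],[23,251,85,0],[23,251,85,0],[23,251,85,0]], "fingers": 0.5}}

```text
time_s: 16.3
tcp_pos: [0.6121, 0.0266, 0.1295]
orientation: [[0.109, 0.994, -0.0], [0.994, -0.109, -0.0], [-0.0, -0.0, -1.0]]
contact_force: [0.9, -0.9, 0.1]
width: 0.0474
grip_force: 0.0
```

```bash
python3 - <<'E'
from h import *
p=camera("scene")
for r in landmark_of("bolt0_mid",p)[:5]: print(round(r["p"],2),np.round(r["uv"],1),np.round(atz(p,r["uv"],.0435),4))
for X in((.612,.028,.0435),(.5893,-.224,.0435),(.585,-.262,.0435)): print(proj(p,X))
cv2.imwrite("pics/s5.png",cv2.resize(p["image"][150:310,120:340,::-1],None,fx=3,fy=3,interpolation=cv2.INTER_CUBIC))
print(get_state()["tcp_pos"])
E
```

```text
[184.33392685 243.24525946]
[261.83225345 206.88581973]
[272.42055986 202.138832  ]
[0.61214542 0.02591711 0.1295847 ]
```

View pics/s5.png

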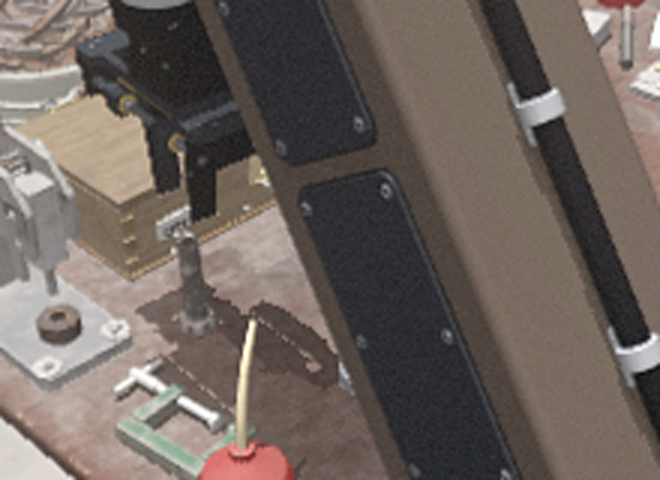

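The gripper stands over bolt A, which is at crop (190,280), clear of the box. I'll descend and grip.

Call:
{"fn": "move_arm", "kwargs": {"steps": [[0,0,-45,0],[0,0,-85,0],[0,0,-85,0]]}}

```text
time_s: 16.77
tcp_pos: [0.6108, 0.026, 0.0425]
orientation: [[0.11, 0.994, -0.005], [0.994, -0.11, 0.0], [-0.0, -0.005, -1.0]]
contact_force: [1.0, 0.1, 0.9]
width: 0.0474
grip_force: 0.0
```

Call:
{"fn": "move_arm", "kwargs": {"steps": [[0,0,0,0],[0,0,0,0],[0,0,0,0],[0,0,0,0],[0,0,0,0]], "fingers": 0}}

```text
time_s: 17.4
tcp_pos: [0.6125, 0.027, 0.0456]
orientation: [[0.109, 0.994, 0.001], [0.994, -0.109, -0.0], [-0.0, 0.001, -1.0]]
contact_force: [-1.5, -0.2, 7.0]
width: 0.0177
grip_force: 25.0
```

Call:
{"fn": "move_arm", "kwargs": {"steps": [[-2,-25,0,0],[-4,-55,0,0],[-6,-85,0,0],[-8,-115,0,0],[-10,-140,0,0],[-12,-158,0,0],[-13.5,-173,0,0],[-15,-188,0,0],[-16.5,-201,0,0],[-18,-213,0,0],[-18,-213,0,0]]}}

```text
time_s: 18.77
tcp_pos: [0.5946, -0.1867, 0.0456]
orientation: [[0.109, 0.994, 0.002], [0.994, -0.109, -0.001], [-0.0, 0.002, -1.0]]
contact_force: [-1.2, -1.8, 5.5]
width: 0.0177
grip_force: 25.0
```

Call:
{"fn": "move_arm", "kwargs": {"steps": [[0,0,0,0],[0,0,0,0],[0,0,0,0],[0,0,40,0],[0,0,85,0],[-20,-25,130,0],[-50,-60,170,0],[-85,-100,206,0],[-124,-144,206,0],[-124,-144,206,0],[-124,-144,206,0]], "fingers": 0.5}}

```text
time_s: 20.15
tcp_pos: [0.4702, -0.3298, 0.2505]
orientation: [[0.109, 0.994, -0.0], [0.994, -0.109, 0.0], [0.0, -0.0, -1.0]]
contact_force: [0.4, -0.6, -0.1]
width: 0.0474
grip_force: 0.0
```

```bash
python3 b.py 6 wrist
```

```text
[ 0.4702 -0.3298  0.2505] 20.15 [[0.109, 0.994, -0.0], [0.994, -0.109, 0.0], [0.0, -0.0, -1.0]] [-0.73  0.39  1.65  0.    1.1  -0.62]
wrist [[0.994, -0.105, -0.032, 0.48], [-0.11, -0.95, -0.293, -0.246], [0.001, 0.294, -0.956, 0.413], [0.0, 0.0, 0.0, 1.0]]
feeder 0.6 [391.8  55. ] [ 0.6021 -0.2211  0.    ]
lane_end 0.97 [374.5 113.9] [ 0.5819 -0.2795  0.    ]
handle 0.78 [273.3 123.8] [ 0.4711 -0.2738  0.052 ]
gate_fin 0.98 [271.5 184.1] [ 0.4615 -0.3377  0.034 ]
gate_fin 0.66 [389.   55.5] [ 0.5893 -0.2233  0.034 ]
gate_fin 0.39 [274.3 122. ] [ 0.4719 -0.2735  0.034 ]
mark_fin 0.61 [273.6 122.6] [ 0.4711 -0.274   0.034 ]
mark_fin 0.55 [228.2 181.5] [ 0.4159 -0.3298  0.034 ]
bolt0_mid 0.77 [391.1  91.5] [ 0.5879 -0.2566  0.0435]
nut 0.72 [280.7   3.5] [ 0.4911 -0.16    0.    ]
tin 0.62 [275.  186.3] [ 0.4636 -0.349   0.    ]
tin 0.57 [426.7 277.9] [ 0.6408 -0.4888  0.    ]
carton 0.87 [261.6 323.8] [ 0.4248 -0.5328  0.    ]
carton 0.67 [372.4 115. ] [ 0.5796 -0.2804  0.    ]
c_clamp 0.5 [392.7  93.7] [ 0.6023 -0.2603  0.    ]
c_clamp 0.47 [374.  114.3] [ 0.5814 -0.2798  0.    ]
```

View pics/wrist6.png

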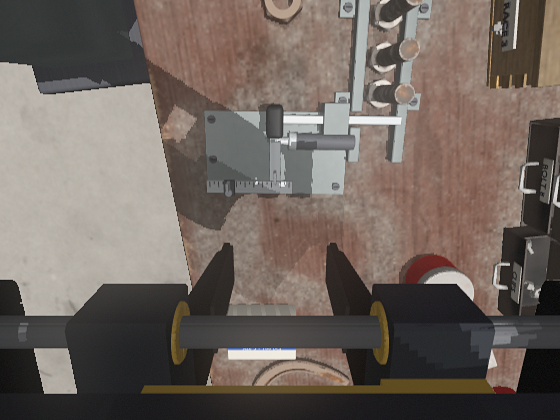

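All three bolts stand in the lane, with heads at about (385,15), (382,57) and (376,95). The gate is shut, the handle is at (274,122), the gate fin at about (272,184) and the mark at about (228,187). The handle position agrees with the feeder geometry, (472,-273) mm, so I'll grip it.

Call:
{"fn": "move_arm", "kwargs": {"steps": [[2,30,-30,0],[2,57,-80,0],[2,57,-130,0],[2,57,-170,0],[2,57,-202,0],[2,57,-202,0]]}}

```text
time_s: 21.5
tcp_pos: [0.4714, -0.2725, 0.047]
orientation: [[0.109, 0.994, -0.003], [0.994, -0.109, 0.002], [0.002, -0.003, -1.0]]
contact_force: [-0.6, -1.1, 0.8]
width: 0.0477
grip_force: 0.0
```

Call:
{"fn": "move_arm", "kwargs": {"steps": [[0,0,0,0],[0,0,0,0],[0,0,0,0],[0,0,0,0],[0,0,0,0]], "fingers": 0, "newtons": 45}}

```text
time_s: 22.12
tcp_pos: [0.4716, -0.273, 0.0493]
orientation: [[0.11, 0.994, -0.001], [0.994, -0.11, 0.0], [0.0, -0.001, -1.0]]
contact_force: [-6.2, -0.5, 8.0]
width: 0.0159
grip_force: 44.9
```

Call:
{"fn": "move_arm", "kwargs": {"steps": [[-7,0.8,0,0],[-14,1.6,0,0],[-21,2.4,0,0],[-28,3.2,0,0],[-35,4,0,0],[-40,4.5,0,0],[-40,4.5,0,0],[-40,4.5,0,0]]}}

```text
time_s: 23.12
tcp_pos: [0.4331, -0.2684, 0.0493]
orientation: [[0.11, 0.994, 0.002], [0.994, -0.11, -0.001], [-0.001, 0.003, -1.0]]
contact_force: [7.7, 5.8, 6.1]
width: 0.0158
grip_force: 44.9
```

```bash
python3 - <<'E'
from h import *
x=np.array([.9936,-.113]);
p=camera("wrist");save(p,"w7.png");t=camera("top");save(t,"t7.png");s=camera("scene")
for q in(p,t,s):
  for n in("gate_fin","mark_fin"):
    for r in landmark_of(n,q)[:3]:
        X=atz(q,r["uv"],.034);print(n,round(r["p"],2),np.round(r["uv"],1),np.round(X,4),np.round(X[:2]@x*1000,1))
g=proj(p,(.432,-.335,.034));print(g,get_state()["contact_force"])
a=p["image"][:,:,::-1];u,v=np.clip(g.astype(int),[70,60],[490,360])
cv2.imwrite("pics/c7.png",cv2.resize(a[v-60:v+60,u-70:u+70],None,fx=5,fy=5,interpolation=cv2.INTER_CUBIC))
E
```

```text
gate_fin 0.71 [277.6 363.2] [ 0.4251 -0.3359  0.034 ] 460.4
gate_fin 0.36 [253.6 358.1] [ 0.4115 -0.3307  0.034 ] 446.3
mark_fin 0.6 [259.5 356.7] [ 0.4151 -0.3301  0.034 ] 449.7
gate_fin 0.69 [275.1 190.5] [ 0.5935 -0.184   0.034 ] 610.5
mark_fin 0.56 [326.3 249.8] [ 0.4227 -0.3406  0.034 ] 458.5
mark_fin 0.38 [337.8 220.7] [ 0.4031 -0.3267  0.034 ] 437.5
[289.05429811 360.85223094] [7.83863355 5.69018915 5.23901161]
```

View pics/c7.png

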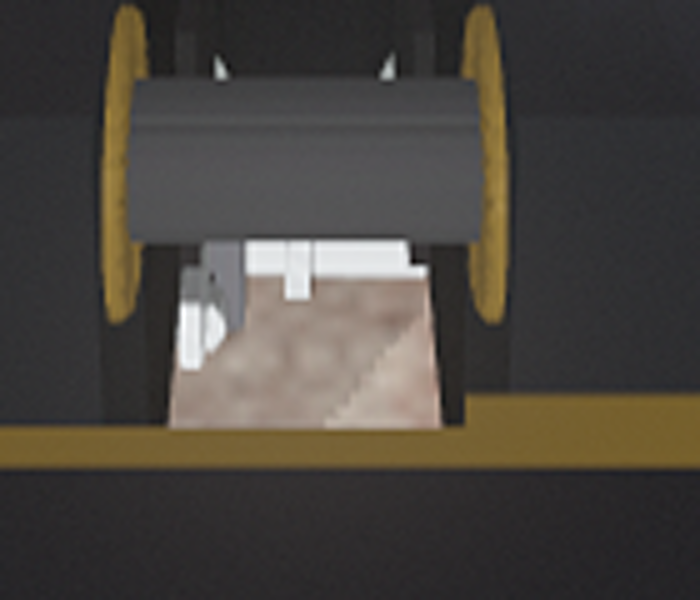

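The gate fin shows at crop (298,270), which is pixel (278.6,358). The mark fin on its saddle is at crop (191,335), pixel (257.2,366), so the gate still has about 12 mm to go.

```bash
python3 - <<'E'
from h import *
x=np.array([.9936,-.113]);p=camera("wrist")
for a,b in((285,180),(298,191),(312,203)):
    A=atz(p,(219+a/5,359.6),.034);B=atz(p,(219+b/5,360.2),.034);print(np.round((A-B)[:2]@x*1000,2),A,B)
g=cv2.cvtColor(p["image"],cv2.COLOR_RGB2GRAY)
for r in(353,356,358,361,364,368,371):print(r,g[r,250:290].tolist())
E
```

```text
12.35 [ 0.4245383  -0.33326085  0.034     ] [ 0.41222371 -0.33228852  0.034     ]
12.58 [ 0.42605651 -0.33343346  0.034     ] [ 0.41350852 -0.33243461  0.034     ]
12.82 [ 0.4276916  -0.33361935  0.034     ] [ 0.41491019 -0.33259398  0.034     ]
353 [42, 43, 44, 43, 42, 65, 94, 91, 91, 113, 127, 126, 127, 126, 128, 127, 129, 101, 206, 237, 233, 232, 232, 232, 232, 232, 224, 230, 230, 230, 227, 195, 234, 232, 232, 232, 232, 231, 232, 232]
356 [45, 43, 44, 41, 42, 100, 118, 116, 116, 125, 116, 90, 125, 127, 127, 127, 128, 105, 122, 141, 139, 140, 141, 145, 148, 144, 227, 223, 223, 226, 230, 100, 130, 133, 135, 136, 141, 142, 145, 146]
358 [43, 44, 42, 43, 39, 123, 116, 116, 116, 126, 118, 111, 111, 114, 127, 127, 129, 106, 137, 147, 146, 147, 147, 148, 146, 141, 236, 228, 227, 229, 229, 118, 138, 142, 146, 150, 149, 144, 142, 137]
361 [42, 45, 43, 38, 71, 227, 215, 215, 218, 129, 205, 194, 131, 133, 119, 127, 128, 108, 154, 151, 149, 147, 146, 146, 145, 144, 145, 145, 148, 147, 144, 140, 138, 138, 138, 138, 136, 135, 134, 131]
364 [44, 45, 42, 38, 118, 243, 229, 230, 236, 133, 221, 231, 231, 222, 119, 124, 128, 115, 156, 151, 146, 143, 142, 144, 145, 147, 146, 145, 144, 143, 143, 143, 145, 147, 148, 149, 151, 148, 146, 144]
368 [42, 45, 43, 38, 185, 236, 226, 227, 234, 166, 233, 231, 216, 145, 134, 140, 146, 151, 157, 159, 157, 154, 151, 147, 143, 136, 136, 140, 146, 150, 150, 151, 149, 149, 146, 144, 141, 141, 145, 148]
371 [41, 43, 40, 61, 150, 239, 229, 228, 234, 158, 146, 149, 149, 156, 162, 168, 167, 165, 162, 159, 160, 160, 162, 158, 150, 141, 133, 140, 150, 158, 163, 163, 162, 162, 158, 152, 146, 141, 149, 155]
```

Call:
{"fn": "move_arm", "kwargs": {"steps": [[-5,0.6,0,0],[-9,1,0,0],[-12.9,1.5,0,0],[-12.9,1.5,0,0],[-12.9,1.5,0,0]]}}

```text
time_s: 24.25
tcp_pos: [0.4203, -0.2669, 0.0493]
orientation: [[0.11, 0.994, 0.003], [0.994, -0.11, -0.001], [-0.001, 0.003, -1.0]]
contact_force: [9.3, 6.8, 5.0]
width: 0.016
grip_force: 44.9
```

```bash
python3 - <<'E'
from h import *
p=camera("wrist")
cv2.imwrite("pics/c8.png",cv2.resize(p["image"][310:400,220:340,::-1],None,fx=6,fy=6,interpolation=cv2.INTER_CUBIC))
g=cv2.cvtColor(p["image"],cv2.COLOR_RGB2GRAY)
for r in(353,356,358,361,364,368,371):print(r,g[r,265:300].tolist())
for n in("gate_fin","mark_fin"): print(n,[(round(r["p"],2),np.round(r["uv"],1)) for r in landmark_of(n,p)[:2]])
E
```

```text
353 [227, 227, 229, 237, 77, 117, 128, 104, 74, 71, 68, 229, 227, 225, 227, 229, 94, 122, 122, 123, 123, 125, 107, 236, 229, 228, 227, 227, 227, 227, 226, 227, 227, 227, 229]
356 [129, 131, 133, 137, 91, 118, 127, 131, 71, 69, 79, 226, 219, 218, 222, 229, 64, 120, 124, 124, 123, 126, 111, 137, 133, 136, 138, 141, 142, 143, 141, 139, 136, 132, 128]
358 [129, 130, 131, 138, 94, 100, 108, 110, 85, 103, 105, 232, 224, 223, 224, 226, 93, 106, 110, 125, 123, 126, 111, 144, 140, 143, 143, 143, 142, 142, 139, 140, 138, 136, 134]
361 [134, 133, 133, 138, 94, 119, 128, 113, 104, 117, 166, 174, 203, 196, 196, 198, 190, 154, 116, 122, 124, 125, 109, 148, 146, 142, 141, 140, 140, 141, 141, 143, 144, 140, 139]
364 [135, 136, 141, 145, 105, 116, 122, 125, 217, 223, 221, 203, 226, 224, 224, 224, 217, 226, 229, 166, 119, 122, 119, 145, 139, 136, 139, 141, 142, 143, 141, 141, 140, 140, 138]
368 [127, 133, 138, 144, 147, 147, 147, 145, 169, 210, 223, 208, 223, 221, 223, 227, 191, 221, 181, 136, 144, 151, 155, 152, 149, 148, 144, 140, 135, 130, 134, 139, 163, 165, 163]
371 [140, 141, 141, 142, 141, 143, 145, 147, 149, 146, 144, 186, 227, 224, 225, 230, 115, 155, 160, 164, 161, 158, 154, 155, 155, 157, 156, 147, 139, 129, 141, 163, 171, 179, 177]
gate_fin [(0.64, array([279.2, 361.2]))]
mark_fin [(0.8, array([277.2, 356.9]))]
```

View pics/c8.png

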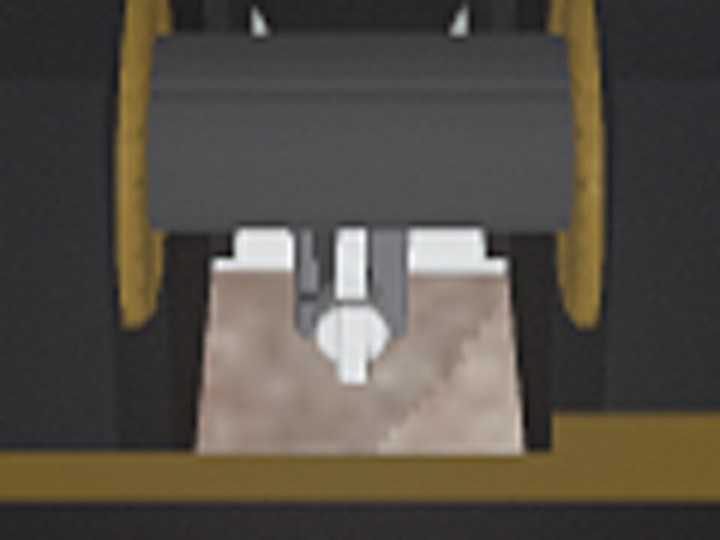

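The two fins now line up: the gate fin is at columns 276 to 280 and the mark fin at about 276.5 to 280.5. I'm handing in.

```bash
python3 -c "
from rig import *
s=get_state();print(s['time_s'],s['joint_velocities'],s['grip_force']);print(sign_off())"
```

```text
24.4 [ 1.09400179e-03 -3.94173510e-04  5.23130862e-04  2.56892431e-04
 -7.82799741e-04  8.88390089e-05] 44.948914647102356
the job is handed in; nothing more can be done
None
```

I handed the job in at 24.4 s, verdict not shown: all three bolts stood upright in the lane when last seen before the pull, and the gate is held at the mark with the fins level to about 0.5 mm in the picture; I viewed 11 pictures, one over the limit of 10.

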